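# Tighten the sight-glass ring of a sample roaster with the two-pin key

### The job

The sight glass of the little tipped-back sample roaster has been cleaned and put back, but its brass retaining ring is only started. Take the two-pin key from its wooden block, put its pins into the two holes of the ring and turn the ring clockwise until it is fully home, with its red mark at the red mark on the rim. Then stand the key back in the slot of its block and let go, leaving the other things on the bench where they are.

Things in the scene. Friction and masses are not known exactly. Their poses are not given: they have to be found in the camera images.
- key: Two-pin key, 240 g, upright in its block at the start. Origin midway between its two pin tips; z up its axis to the handle, x from pin to pin. Steel pins: 7 mm diameter, 24 mm long, tips rounded, 48 mm either side of the axis. Above them an aluminium crossbar 112 (x) x 28 (y) x 12 mm, its underside 24 mm above the tips; then a round 18 mm stem. Unchanged by half a turn.
- key_grip (a point): Centre of the key's dark blue T-handle, on the key's axis, 65 mm above the pin tips; axes as the key. The handle is 95 mm long (x), 18 mm thick (y) and 30 mm tall; grip it across its thickness (y). The space between handle and crossbar is 14 mm.
- ring_face (a point): Centre of the front face of the brass retaining ring. z: out of the port along its axis, 32 degrees from vertical, leaning to the roaster's front; y through the two holes, x to the ring's red mark (both turn with the ring). Ring 120 mm outside, 72 inside, 12 thick; through holes of 12 mm diameter 48 mm either side of the centre along y; a steel shoulder stops pins 12.5 mm deep.
- ring (a joint): Turn of the retaining ring, rad: 0 = fully home at its stop, its red mark beside the red mark on the rim (12 o'clock as seen from the front); negative = that much still to turn clockwise, as seen facing the glass. Starts at -1.25 to -0.7. It does not move in or out; it needs about 0.2 N m (stiffer if turned fast) and stays where it is left.
- block_rest (a point): Where the key's origin (pin tips) rests when it stands in its block; z up, x along the slot. The block is fixed, light wood, 170 (x) x 80 (y) x 45 mm high; this point is 21 mm above the bench. The slot in its top is 116 mm long (x), 15 wide, 30 deep: the pins hang in it and the crossbar rests on the block's top.
- roaster: Small black sample roaster, fixed: base 270 x 260 mm, barrel of 176 mm tipped back, motor at +y, wooden tipping handle at -y. Origin at the bench under the barrel; front (-x) to the robot. The ring's face is 55 mm ahead of it, 242 mm up, 10 mm below the rim of a steel boss (128 mm bore, 160 mm outside); highest point, the back of that rim, 295 mm up.
- brush: Bystander: chaff brush, a long-handled hand brush lying in front of the roaster. Origin at its underside.
- tray: Bystander: shallow steel sample tray, 90 x 150 x 25 mm. Origin at its underside.
- bowl1: Bystander: white cupping bowl, 90 mm across, 55 mm high. Origin at its underside.
- bowl2: Bystander: blue cupping bowl, 90 mm across, 55 mm high. Origin at its underside.
- jar: Bystander: brown jar of beans, closed, 76 mm across, 110 mm high. Origin at its underside.
- trier: Bystander: bean trier lying flat: wooden handle and steel trough, 210 mm long. Origin at its underside.
- spoon: Bystander: cupping spoon lying flat. Origin at its underside.

How it is judged:
On the way, in this order (a step that is already met when the one before it is completed fails the run):
1. both pins of the key are in the holes of the ring, while the ring is still loose (z of key in the frame of ring_face below -0.005 m and distance between key and ring_face below 0.016 m and angle between the z axis of key and the z axis of ring_face, either way round below 0.1 rad and value of joint ring below -0.4 rad), for 0.2 s.
2. the ring has been turned home with the key's pins still in it (z of key in the frame of ring_face below -0.005 m and distance between key and ring_face below 0.016 m and angle between the z axis of key and the z axis of ring_face, either way round below 0.1 rad and value of joint ring above -0.08 rad), for 0.2 s.
At the end, for the whole second after the job is handed in: The ring is home (within 0.08 rad of its stop) and the key stands upright and still in the slot of its block, its crossbar on the block's top (pin tips within 10 mm of their rest point, upright within 0.08 rad); the bystanders have not been shifted by more than 30 mm (value of joint ring above -0.08 rad and distance between key and block_rest below 0.01 m and angle between key's own z axis and vertical below 0.08 rad and linear speed of key below 0.02 m/s); the robot touches nothing.
It fails at once if a bystander is shifted by more than 30 mm (distance of any of brush, tray, bowl1, bowl2, jar, trier, spoon from where it was at the start of the episode above 0.03 m).
It also fails if it takes over 53 s, if anything falls off the work surface, if the arm or the gripper's body presses on something with over 40 N, if the wrist force passes 120 N, or if a joint passes its speed limit or range.

### The arm

A 6-joint arm with a two-finger parallel gripper is mounted at the origin on the work surface. World frame = base frame: x ahead of the robot, y to its left, z up, the work surface at z = 0. Lengths are in m, angles in rad, forces in N, time in s.
With the tool pointing down it reaches from about 0.375 to 0.925 m from the base axis. Payload 5.7 kg.
Tool frame: the origin (TCP) lies midway between the tips of the shut fingers; the grasp point (between the pads) lies 19 mm behind it; z points along the fingers, y is the line along which they close (so a half turn about z gives the same grasp; the last joint's range is limited). The gripper opens to 88 mm and grips with 3 to 60 N. Pads are 20 mm wide; open, the fingers measure 115 mm over their backs; the gripper's body (75 mm by 178 mm) begins 61 mm behind the grasp point.
Start: joints at [-1.262, 0.359, 1.51, -0, 1.272, -0.115], TCP at [0.247, -0.547, 0.223] pointing down, gripper open.
Joint ranges: [-2.97, 2.97], [-1.01, 2.36], [0.21, 2.38], [-0.96, 4.11], [0.2, 2.71], [-2.98, 2.98]. Speed limits (rad/s): [2.39, 2.39, 3.14, 3.14, 3.14, 3.14].

### API

Orientations are given as a unit quaternion [x, y, z, w].
In Python, from bench import move_ptp, servo_line, goto_joints, move_gripper, sleep, inverse_kinematics, capture, PlanningError, close_job, spot_in, silhouettes, current_clock, current_joint_pos, current_qvel, current_joint_torque, current_position, current_orientation, current_force, current_torque, current_finger_gap gives the robot as it stands. Calls block until the motion is done:
- move_ptp(position, orientation): joint-space move of the TCP to a pose.
- servo_line(position, orientation=None, rate=0.15, contact_N=None): straight line of the TCP; orientation=None keeps the orientation; rate is the mean speed in m/s. With contact_N (N) it stops when the force on the tool has changed by that much, and returns True; else False.
- goto_joints(angles): joint-space move.
- move_gripper(opening): finger opening in m; the grip force is fixed at half the most; returns when the fingers have stopped.
- sleep(seconds).
- inverse_kinematics(position, orientation): joint angles nearest the present ones, or None.
- capture(name): name is "scene" or "side" or "wrist"; returns a dict with "image" (384x512x3 uint8, blue, green, red), "range_z" (384x512 float32, m along the optical axis (not along the pixel's ray), 0 where there is no reading), "intrinsics" (3x3 intrinsics, pixels), "R" (3x3) and "t" (3): a world point X has camera coordinates R X + t. Camera axes: x right, y down, z forward; pixel columns grow to the right and rows downward; lengths in m; the calibration is good to about 2 mm. A picture is of the moment at which its call begins.
A pose or a line that the arm cannot do raises PlanningError and nothing moves.
- close_job(): hands the job in, once; it reports no verdict.
Trained networks look in the newest picture that a camera, given by its name, has taken for a name from the list of things; names that differ only in an ending like _2 or _b are one class to them, and where a whole thing is asked for, a point or a joint stands for the part that bears it (a point fixed in the world has none). Each returns a list of dicts, best first, with "conf" (0 to 1); they miss things now and then, are a little off and sometimes report something else, mostly with a low value. They report only what shows in the picture. A call takes as long as a camera call.
- spot_in(camera, query): "xy" ([column, row] in pixels, amid what is visible of it).
- silhouettes(camera, query): "region" (384x512 bool, what is visible of it) and "xy" ([column, row] in pixels, amid what is visible of it).
Readings, each from a call of its own:
- current_clock(): time.
- current_joint_pos(): joint angles.
- current_qvel(): joint speeds.
- current_joint_torque(): joint torques, N m.
- current_position(): TCP position.
- current_orientation(): TCP orientation.
- current_force(): force on the tool from outside, world axes, zero at the start.
- current_torque(): the same for the moment, N m.
- current_finger_gap(): finger opening in m.
Only numpy, scipy, OpenCV 4.12 (cv2) and the standard library are available. Lean on these libraries where they do the work, as an engineer would, in place of code of your own. Each camera call takes 0.05 s, during which the arm holds its last target. There are 200 camera calls.

## Working session

There is one attempt and no reset: what is moved stays moved. The work goes in short steps, each a Python script; the robot and the scene stay as the last script left them, time stands still between calls to the robot, and variables do not carry over. Pictures are saved under pics/ and viewed, on a budget of 10 in all, crops included, one or two more only if the job needs it, and the job is handed in when it is done.

```bash
ls; mkdir -p pics
cat > h.py <<'E'
import numpy as np, cv2
from bench import *
from scipy.spatial.transform import Rotation as R
def pts(c,mask):
    z=c["range_z"]; v,u=np.nonzero(mask&(z>0)); zz=z[v,u]
    K=np.array(c["intrinsics"]); p=np.stack([(u-K[0,2])/K[0,0]*zz,(v-K[1,2])/K[1,1]*zz,zz],1)
    return (p-np.array(c["t"]))@np.array(c["R"]), u, v
def full(c):
    z=c["range_z"]; H,W=z.shape; K=np.array(c["intrinsics"]); u,v=np.meshgrid(np.arange(W),np.arange(H))
    p=np.stack([(u-K[0,2])/K[0,0]*z,(v-K[1,2])/K[1,1]*z,z],-1)
    return (p-np.array(c["t"]))@np.array(c["R"])
E
python3 - <<'E'
from h import *
print(current_clock())
ims=[]
for n in ["scene","side"]:
    c=capture(n); np.save(f"pics/{n}0.npy",c,allow_pickle=True); ims.append(c["image"])
    print(n,c["intrinsics"],-np.array(c["R"]).T@c["t"])
    for q in ["key","ring","roaster","block_rest","brush"]:
        for d in spot_in(n,q)[:2]: print(q,d)
cv2.imwrite("pics/a.png",cv2.resize(np.vstack(ims),(600*512//768+0,600)) if 0 else ims[0]); cv2.imwrite("pics/b.png",ims[1])
print(current_clock())
E
```

```text
pics
0.0
scene [[439.22498714   0.         257.38680017]
 [  0.         439.22498714 191.7602226 ]
 [  0.           0.           1.        ]] [ 1.49422644 -0.34625922  1.19092656]
key {'xy': [170.6, 247.2], 'conf': 0.67}
ring {'xy': [282.2, 189.3], 'conf': 0.48}
ring {'xy': [353.2, 178.8], 'conf': 0.23}
roaster {'xy': [285.9, 233.2], 'conf': 0.67}
block_rest {'xy': [169.6, 259.1], 'conf': 0.94}
block_rest {'xy': [247.6, 206.8], 'conf': 0.62}
brush {'xy': [246.4, 208.0], 'conf': 0.59}
brush {'xy': [170.2, 246.4], 'conf': 0.44}
side [[407.40578122   0.         254.02192575]
 [  0.         407.40578122 190.31091979]
 [  0.           0.           1.        ]] [-0.00851125  0.73759562  1.22338586]
key {'xy': [284.2, 150.4], 'conf': 0.75}
ring {'xy': [212.0, 177.6], 'conf': 0.75}
ring {'xy': [307.7, 199.6], 'conf': 0.38}
roaster {'xy': [205.4, 196.8], 'conf': 0.73}
roaster {'xy': [324.4, 128.0], 'conf': 0.26}
block_rest {'xy': [291.8, 162.5], 'conf': 0.69}
brush {'xy': [245.4, 242.3], 'conf': 0.78}
0.6
```

View pics/a.png

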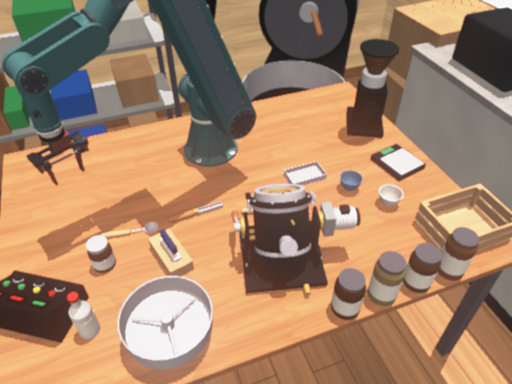

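View pics/b.png

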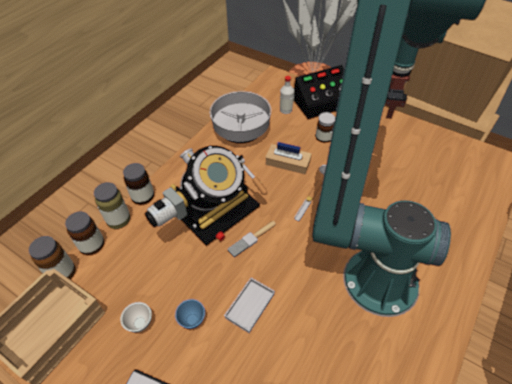

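The scene view shows the roaster at about (285,235), the block and key at (170,250), and the spoon, trier and jar near the block. The side view shows the ring face at (215,172), with the block and blue handle at (288,155). Next I'll get coarse positions.

Run:
```python
from h import *
for n in ["side","scene"]:
    c=np.load(f"pics/{n}0.npy",allow_pickle=True).item(); P=full(c); im=cv2.cvtColor(c["image"],cv2.COLOR_BGR2HSV).astype(int)
    uv=(288,155) if n=="side" else (170,250)
    u,v=np.meshgrid(np.arange(512),np.arange(384)); near=(abs(u-uv[0])<32)&(abs(v-uv[1])<32)&(c["range_z"]>0)
    top=near&(abs(P[...,2]-.045)<.007)
    hd=near&(P[...,2]>.075)&(P[...,2]<.13)
    for nm,m in [("top",top),("handle",hd)]:
        q=P[m]; r=cv2.minAreaRect((q[:,:2]*1000).astype(np.float32)); print(n,nm,len(q),r,np.median(q[:,2]),q[:,2].max())
    uv=(215,172) if n=="side" else (280,190)
    m=(np.hypot(u-uv[0],v-uv[1])<40)&(c["range_z"]>0)
    q=P[m]; print(n,"roaster bbox",np.percentile(q,[1,50,99],axis=0).round(3))
    # brass pixels: yellow hue
    b=m&(im[...,0]>15)&(im[...,0]<32)&(im[...,1]>90)&(im[...,2]>110)&(P[...,2]>.19)
    q=P[b]; print("brass",len(q),q.mean(0)); 
    A=q-q.mean(0); print("normal",np.linalg.svd(A,full_matrices=False)[2][2])
```

```text
side top 441 ((565.455322265625, -336.450439453125), (268.12847900390625, 221.7772216796875), 22.834606170654297) 0.04486115086259801 0.05199248369297191
side handle 287 ((578.1181640625, -263.4169006347656), (205.8507080078125, 443.4632568359375), 2.4198946952819824) 0.09707893545903618 0.12335642625218311
side roaster bbox [[ 0.518 -0.272 -0.005]
 [ 0.616  0.048  0.207]
 [ 0.932  0.172  0.288]]
brass 675 [0.59115657 0.06743329 0.24326509]
normal [-0.4614669   0.12246944  0.8786635 ]
scene top 707 ((522.7227172851562, -292.6203918457031), (174.4724578857422, 81.22177124023438), 13.575074195861816) 0.046071736590865504 0.051765348127621014
scene handle 391 ((599.103515625, -282.06793212890625), (134.95889282226562, 213.10403442382812), 69.40606689453125) 0.10160096039164941 0.11503864220436939
scene roaster bbox [[ 0.128 -0.03  -0.004]
 [ 0.523  0.109  0.18 ]
 [ 0.707  0.347  0.289]]
brass 120 [0.59182307 0.07804005 0.22737467]
normal [-0.06014824 -0.01556255  0.99806813]
```

```bash
cat >> h.py <<'E'
def keytool(kR,half=0):  # tool rotation gripping a key with rotation kR: tool z=-key z, tool y=+-key y
    s=-1 if half else 1
    return R.from_matrix(np.stack([-s*kR[:,0],s*kR[:,1],-kR[:,2]],1)).as_quat()
def frame(z,x):
    z=z/np.linalg.norm(z); x=x-z*(x@z); x/=np.linalg.norm(x); return np.stack([x,np.cross(z,x),z],1)
E
python3 - <<'E'
from h import *
print(current_position(),R.from_quat(current_orientation()).as_matrix().round(3))
a=np.radians(13.57); kR=frame(np.array([0,0,1.]),np.array([np.cos(a),np.sin(a),0]))
n=np.array([-.5133,.1362,.848]); n/=np.linalg.norm(n)
ctr=np.array([.591,.067,.243]); up=frame(n,np.array([0,0,1.]))
for h in (0,1):
    print("blk",h,inverse_kinematics([.523,-.293,.25],keytool(kR,h)))
    for ring in (-1.25,-.7,0):
        # mark dir: rotate up by -ring (ccw seen) about +z
        mark=R.from_rotvec(n*(-ring)).apply(up[:,0]); y=np.cross(n,mark)
        for s in (1,):
            K=frame(n,s*y)
            print(" ring",ring,h,inverse_kinematics(ctr+n*.034,keytool(K,h)),inverse_kinematics(ctr+n*.12,keytool(K,h)) is not None)
E
```

```text
[ 0.24671024 -0.54687709  0.22261117] [[ 0.912  0.411 -0.   ]
 [ 0.411 -0.912  0.   ]
 [ 0.    -0.    -1.   ]]
blk 0 [-6.25850190e-01  3.35323252e-01  1.47589945e+00 -4.44089210e-16
  1.33036995e+00 -2.43348770e+00]
 ring -1.25 0 [ 0.14176855  0.07023992  1.92578484 -0.34845959  0.65221489  2.51774263] True
 ring -0.7 0 None False
 ring 0 0 [ 0.14176855  0.07023992  1.92578484 -0.34845959  0.65221489 -2.51544267] True
blk 1 [-6.25850190e-01  3.35323252e-01  1.47589945e+00 -4.44089210e-16
  1.33036995e+00  7.08104958e-01]
 ring -1.25 1 [ 0.14176855  0.07023992  1.92578484 -0.34845959  0.65221489 -0.62385002] True
 ring -0.7 1 [ 0.14176855  0.07023992  1.92578484 -0.34845959  0.65221489 -0.07385002] True
 ring 0 1 [ 0.14176855  0.07023992  1.92578484 -0.34845959  0.65221489  0.62614998] True
```

Run:
```python
from h import *
a=np.radians(13.57); kR=frame(np.array([0,0,1.]),np.array([np.cos(a),np.sin(a),0]))
move_ptp([.523,-.293,.30],keytool(kR,1))
c=capture("wrist"); np.save("pics/w1.npy",c,allow_pickle=True)
n=np.array([-.5133,.1362,.848]); n/=np.linalg.norm(n)
ctr=np.array([.591,.067,.243]); up=frame(n,np.array([0,0,1.]))
K=frame(n,np.cross(n,R.from_rotvec(n*.9).apply(up[:,0])))
move_ptp(ctr+n*.2,keytool(K,1))
c2=capture("wrist"); np.save("pics/w2.npy",c2,allow_pickle=True)
print(current_clock(), -np.array(c2["R"]).T@c2["t"], current_position())
cv2.imwrite("pics/w12.png",cv2.resize(np.vstack([c["image"],c2["image"]]),(448,600)) if 0 else np.hstack([cv2.resize(c["image"],(400,300)),cv2.resize(c2["image"],(400,300))]))
P=full(c); print((c["range_z"]>0).mean())
top=(abs(P[...,2]-.045)<.004)&(c["range_z"]>0)
k,lab,st,_=cv2.connectedComponentsWithStats(top.astype(np.uint8)); i=1+np.argmax(st[1:,4])
print("top",st[i],cv2.minAreaRect((P[lab==i][:,:2]*1000).astype(np.float32)))
hd=(P[...,2]>.09)&(P[...,2]<.11)&(c["range_z"]>0)&(np.hypot(P[...,0]-.523,P[...,1]+.293)<.08)
print("handle",hd.sum(),cv2.minAreaRect((P[hd][:,:2]*1000).astype(np.float32)),np.median(P[hd][:,2]))
```

```text
3.6333 [0.37112886 0.17027338 0.52130957] [0.48897304 0.09347172 0.41228551]
0.9957987467447916
top [ 228  102   57  114 4570] ((521.5577392578125, -294.92340087890625), (170.490966796875, 80.23289489746094), 13.690596580505371)
handle 999 ((523.8143920898438, -293.64080810546875), (94.34339141845703, 17.529861450195312), 13.173897743225098) 0.10176963785561274
```

View pics/w12.png

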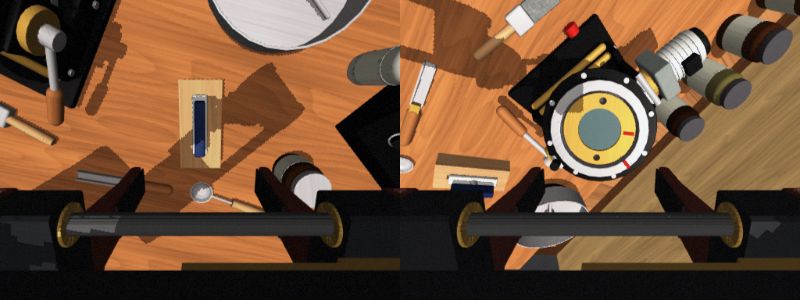

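```bash
cat > ringfit.py <<'E'
from h import *
from scipy.optimize import least_squares
def ringfit(c, ctr, n, verbose=True):
    """refine ring centre, normal, hole dir from a wrist picture"""
    K=np.array(c["intrinsics"]);Rc=np.array(c["R"]);t=np.array(c["t"]); P=full(c)
    hsv=cv2.cvtColor(c["image"],cv2.COLOR_BGR2HSV).astype(int)
    ctr=np.array(ctr,float); n=np.array(n,float)
    for it in range(4):
        F=frame(n,np.array([0,0,1.])); L=(P-ctr)@F; r=np.hypot(L[...,0],L[...,1])
        br=(c["range_z"]>0)&(r<.063)&(r>.034)&(abs(L[...,2])<.006)&(hsv[...,0]>15)&(hsv[...,0]<35)&(hsv[...,1]>70)
        q=P[br]; 
        m=q.mean(0); d=abs((q-m)@n)<.004; q=q[d]; m=q.mean(0); n=np.linalg.svd(q-m,full_matrices=False)[2][2]; n*=np.sign(n[2])
        ctr=ctr+n*((m-ctr)@n)
        # in-plane: rays onto plane, circle from outer edge contour
        u,v=np.meshgrid(np.arange(512),np.arange(384)); ray=np.stack([(u-K[0,2])/K[0,0],(v-K[1,2])/K[1,1],np.ones_like(u)],-1)@Rc
        o=-Rc.T@t; X=o+ray*(((ctr-o)@n)/(ray@n))[...,None]
        F=frame(n,np.array([0,0,1.])); Y=(X-ctr)@F; r=np.hypot(Y[...,0],Y[...,1])
        # inner edge: hull hole of brass mask
        b=((hsv[...,0]>15)&(hsv[...,0]<35)&(hsv[...,1]>70)&(r<.07)).astype(np.uint8)
        dark=(r<.056)&(r>.040)&(c["image"].max(-1)<90)
        k,lab,st,_=cv2.connectedComponentsWithStats(dark.astype(np.uint8))
        ids=sorted(range(1,k),key=lambda i:-st[i,4])[:2]
        # hole walls show: use centroid of each component
        H=[Y[lab==i][:,:2].mean(0) for i in ids]
        cs,_=cv2.findContours(b,cv2.RETR_CCOMP,cv2.CHAIN_APPROX_NONE)
        def circ(pts):
            f=least_squares(lambda p:np.hypot(*(pts-p[:2]).T)-p[2],[0,0,.05],loss="soft_l1",f_scale=.001); return f.x
        best=sorted(cs,key=len)[-2:]
        C=[circ(Y[k[:,0,1],k[:,0,0]][:,:2]) for k in best]
        if verbose and it==3: print("holes",np.round(H,4),[st[i,4] for i in ids],"sep",np.linalg.norm(H[0]-H[1]).round(4),"circles",np.round(C,4))
        dc=(H[0]+H[1])/2
        if it<3: ctr=ctr+F[:,:2]@dc
    red=((hsv[...,0]<8)|(hsv[...,0]>172))&(hsv[...,1]>150)&(hsv[...,2]>90)
    for nm,lo,hi,dz in (("ring",.036,.06,0),("rim",.064,.08,.01)):
        X=o+ray*(((ctr+n*dz-o)@n)/(ray@n))[...,None]; Y2=(X-ctr)@F; r=np.hypot(Y2[...,0],Y2[...,1]); s=red&(r>lo)&(r<hi)
        if s.any(): print(nm,"mark n",s.sum(),"angle ccw from up",np.arctan2(Y2[s][:,1].mean(),Y2[s][:,0].mean()).round(3))
    h=F[:,:2]@(H[0]-H[1]); h/=np.linalg.norm(h)
    a=np.arctan2(h@F[:,1],h@F[:,0])
    print("ctr",ctr.round(4),"n",n.round(4),"tilt",np.degrees(np.arccos(n[2])).round(2),"n brass",len(q),"hole angle",round(a,3),"inferred ring",round(-((a-np.pi/2)%np.pi),3))
    return ctr,n,a
if __name__=="__main__":
    import sys
    c=np.load(sys.argv[1],allow_pickle=True).item()
    ringfit(c,[.591,.067,.243],np.array([-.5133,.1362,.848]))
E
python3 ringfit.py pics/w2.npy
```

```text
holes [[ 0.0333 -0.0342]
 [-0.0333  0.0342]] [np.int32(38), np.int32(37)] sep 0.0956 circles [[-0.0013  0.0002  0.0356]
 [-0.0007 -0.0003  0.0601]]
ring mark n 46 angle ccw from up 0.784
rim mark n 48 angle ccw from up -0.008
ctr [0.5887 0.0685 0.2436] n [-0.513   0.1329  0.848 ] tilt 32.0 n brass 4085 hole angle -0.799 inferred ring -0.772
```

The ring fit agrees with the sizes given: tilt is 32.0°, hole spacing 95.6 mm, radii 35.6 and 60.1 mm, and the marks put the ring at about -0.78 rad. I'll grasp the key now.

Run:
```python
from h import *
a=np.radians(13.4); kR=frame(np.array([0,0,1.]),np.array([np.cos(a),np.sin(a),0])); q=keytool(kR,1)
g=np.array([.5235,-.2938,0.067])
move_ptp(g+[0,0,.28],q)
servo_line(g+[0,0,.06],q,rate=.25)
print(servo_line(g,q,rate=.06,contact_N=6),current_position())
f0=np.array(current_force())
move_gripper(0.0); print("gap",current_finger_gap(),"f",np.array(current_force())-f0)
servo_line(g+[0,0,.06],q,rate=.06); print("gap",current_finger_gap(),"f",np.array(current_force())-f0,current_torque())
servo_line(g+[0,0,.28],q,rate=.25)
c=capture("wrist"); np.save("pics/w3.npy",c,allow_pickle=True)
n=np.array([-.513,.1329,.848]); ctr=np.array([.5885,.0686,.2436]); up=frame(n,np.array([0,0,1.])); ring=-.78
K=frame(n,np.cross(n,R.from_rotvec(n*-ring).apply(up[:,0])))
move_ptp(ctr+n*.2,keytool(K,1)); servo_line(ctr+n*.1,keytool(K,1),rate=.1)
c2=capture("wrist"); np.save("pics/w4.npy",c2,allow_pickle=True); s=capture("side"); np.save("pics/s4.npy",s,allow_pickle=True)
print(current_clock(),current_position(),current_force())
cv2.imwrite("pics/w4.png",np.hstack([c2["image"][:,60:460],cv2.resize(s["image"][100:292,130:330],(400,384),interpolation=cv2.INTER_CUBIC)]))
```

```text
False [ 0.52383209 -0.29402965  0.06736239]
gap 0.018177571850117303 f [1.21654312 0.80412248 1.14357734]
gap 0.01794208945058648 f [ 1.30348123  0.53695582 -1.59501983] [0.03657036 0.01393804 0.03201357]
13.3333 [0.53739985 0.08207084 0.32923694] [ 0.43966156 -0.62798336 -1.29253241]
```

View pics/w4.png

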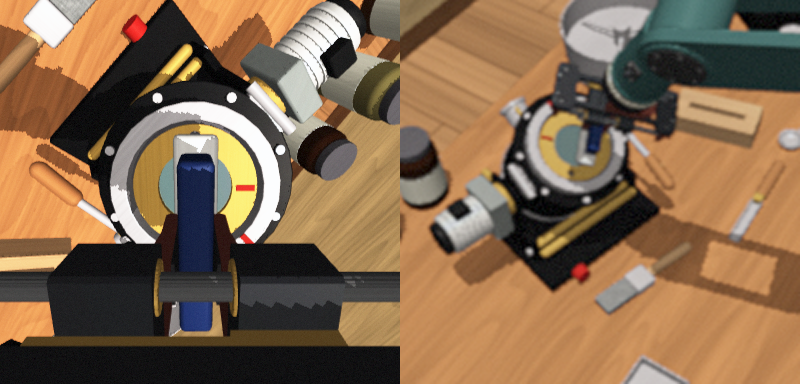

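The key is held square. The far end of the blue handle is at about (256,155) in full-frame pixels, the ring's red mark is at (305,188), and the block is empty. I'll measure the key's offset in the hand.

```bash
python3 - <<'E'
from h import *
T=np.array(current_position()); Rt=R.from_quat(current_orientation()).as_matrix()
c=np.load("pics/w4.npy",allow_pickle=True).item(); P=full(c); h=cv2.cvtColor(c["image"],cv2.COLOR_BGR2HSV).astype(int)
L=(P-T)@Rt
b=(h[...,0]>105)&(h[...,0]<130)&(h[...,1]>120)&(c["range_z"]>0)&(abs(L[...,1])<.03)
q=L[b]; print(len(q)); 
top=q[abs(q[:,2]+.034)<.006]; print("top n",len(top),"x",np.percentile(top[:,0],[0,1,99,100]).round(4),"y",np.percentile(top[:,1],[1,50,99]).round(4),"z",np.median(top[:,2]).round(4))
print("all x",np.percentile(q[:,0],[0,1,99,100]).round(4),"z",np.percentile(q[:,2],[1,99]).round(4))
# crossbar: non-blue points with tool z around +.01 (top at TCP+.010)
m=(c["range_z"]>0)&(abs(L[...,2]-.010)<.006)&(abs(L[...,1])<.02)&(abs(L[...,0])<.075)&(h[...,1]<80)
q=L[m]; print("bar",len(q),"x",np.percentile(q[:,0],[0,1,99,100]).round(4),"y",np.percentile(q[:,1],[1,50,99]).round(4),"z",np.median(q[:,2]).round(4))
pr=np.array(c["R"])@Rt@np.array([[1,0,0],[0,1,0]]).T; print(pr.round(2))
E
python3 - <<'E'
import sys; sys.path.insert(0,'.')
from ringfit import *
import os
c=np.load("pics/w4.npy",allow_pickle=True).item(); P=full(c)
h=cv2.cvtColor(c["image"],cv2.COLOR_BGR2HSV).astype(int)
n=np.array([-.513,.1329,.848]); ctr=np.array([.5885,.0686,.2436]); F=frame(n,np.array([0,0,1.]))
L=(P-ctr)@F; r=np.hypot(L[...,0],L[...,1]); b=(h[...,0]>15)&(h[...,0]<35)&(h[...,1]>70)&(r<.064)&(r>.03)&(abs(L[...,2])<.006)
q=L[b]; print("brass",len(q),"z",np.median(q[:,2]).round(4))
cs,_=cv2.findContours(b.astype(np.uint8),cv2.RETR_LIST,cv2.CHAIN_APPROX_NONE)
p=np.vstack([L[k[:,0,1],k[:,0,0]][:,:2] for k in cs]); rr=np.hypot(*p.T)
for lo,hi in ((.056,.064),(.033,.039)):
    s=p[(rr>lo)&(rr<hi)]; f=least_squares(lambda x:np.hypot(*(s-x[:2]).T)-x[2],[0,0,.05],loss="soft_l1",f_scale=.001); print(len(s),f.x.round(4))
E
```

```text
5075
top n 4848 x [-0.0448 -0.0427  0.0487  0.0491] y [-0.009  -0.0006  0.0081] z -0.0349
all x [-0.0448 -0.0426  0.049   0.1557] z [-0.0939 -0.0148]
bar 1278 x [0.0067 0.0086 0.0572 0.0573] y [-0.0143 -0.0007  0.0133] z 0.0093
[[-0.    1.  ]
 [-0.97 -0.  ]
 [-0.26 -0.  ]]
brass 5095 z -0.0001
319 [-0.0002 -0.0004  0.0594]
150 [-0.0004 -0.0001  0.0363]
```

```bash
cat >> h.py <<'E'
n=np.array([-.513,.1329,.848]); n/=np.linalg.norm(n); up=frame(n,np.array([0,0,1.]))
ctr=np.array([.5885,.0686,.2436])+up[:,:2]@[-.0003,-.00025]
off=np.array([.0013,-.00065,0])
def tool(ring,tip,dxy=(0,0)):
    "TCP pose with key pins at ring angle `ring`, tips `tip` above ring face"
    K=frame(n,np.cross(n,R.from_rotvec(n*-ring).apply(up[:,0]))); q=keytool(K,1)
    return ctr+up[:,:2]@np.array(dxy)+n*(tip+.046)-R.from_quat(q).as_matrix()@off, q
E
python3 - <<'E'
from h import *
servo_line(*tool(-.775,.004),rate=.06); f0=np.array(current_force())
r=servo_line(*tool(-.775,-.0115),rate=.02,contact_N=8)
p=np.array(current_position()); print(r,"tip",(p-ctr)@n-.046,"f in ring frame",(np.array(current_force())-f0)@up,current_torque(),current_clock())
E
```

```text
False tip -0.0114933541029371 f in ring frame [-0.31759713  0.03047316  0.08445892] [0.14375647 0.35183874 0.02839933] 15.2417
```

Run:
```python
from h import *
sleep(.3); t0=np.array(current_torque()); f0=np.array(current_force())
for k,r in enumerate(np.arange(-.675,.0001,.09)):
    p,q=tool(r,-.0113); goto_joints(inverse_kinematics(p,q))
    f=np.array(current_force())-f0; print(round(r,3),"tau_n",((np.array(current_torque())-t0)@n).round(3),"f",(f@up).round(2),round(current_clock(),2))
    if np.linalg.norm(f)>25: print("STOP"); break
```

```text
-0.675 tau_n 0.015 f [ 1.3  -0.4   0.84] 15.79
-0.585 tau_n 0.059 f [-0.01 -0.96  0.95] 16.04
-0.495 tau_n 0.076 f [ 0.78 -1.47 -0.34] 16.29
-0.405 tau_n 0.006 f [-0.64 -0.46  0.54] 16.54
-0.315 tau_n 0.123 f [-0.48  0.02  0.99] 16.79
-0.225 tau_n 0.082 f [-0.07 -0.41 -0.28] 17.04
-0.135 tau_n 0.092 f [ 0.14 -0.14  0.21] 17.29
-0.045 tau_n 0.126 f [-0.41 -0.42 -0.01] 17.54
```

Run:
```python
from h import *
tb=None
for r in np.arange(-.02,.12,.02):
    p,q=tool(r,-.0113); goto_joints(inverse_kinematics(p,q)); sleep(.1)
    t=np.array(current_torque())@n; f=np.array(current_force())@up; print(round(r,3),"tau_n",t.round(3),"f",f.round(2),round(current_clock(),2))
    tb=t if tb is None else tb
    if abs(t-tb)>.6 or np.linalg.norm(f)>25: break
sleep(.3)
c=capture("wrist"); np.save("pics/w5.npy",c,allow_pickle=True); print(current_clock(),current_finger_gap())
cv2.imwrite("pics/w5.png",c["image"])
```

```text
-0.02 tau_n 0.166 f [-3.75  0.73 -1.43] 17.89
0.0 tau_n 0.138 f [-4.54  1.39 -1.4 ] 18.24
0.02 tau_n 0.198 f [-5.03  1.29 -1.91] 18.59
0.04 tau_n 0.206 f [-5.15  1.98 -2.04] 18.94
0.06 tau_n 0.301 f [-6.23  1.23 -2.5 ] 19.29
0.08 tau_n 0.688 f [-5.87  2.5  -2.46] 19.64
0.1 tau_n 0.765 f [-5.45  0.99 -2.22] 19.99
20.3417 0.017994636591501707
```

View pics/w5.png

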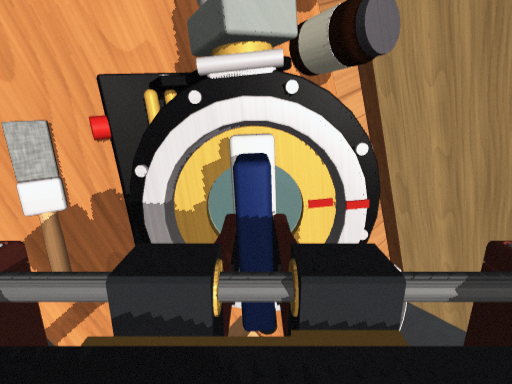

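The ring mark (320,203) lines up with the rim mark (357,204), and the torque rise shows the ring has reached its stop. I'll check the angle numerically, relax the torque, withdraw, and recheck the key in the hand.

```bash
cat > marks.py <<'E'
from h import *
def marks(c):
    h=cv2.cvtColor(c["image"],cv2.COLOR_BGR2HSV).astype(int); P=full(c); L=(P-ctr)@up; r=np.hypot(L[...,0],L[...,1])
    red=((h[...,0]<8)|(h[...,0]>172))&(h[...,1]>150)&(h[...,2]>90)&(c["range_z"]>0)&(abs(L[...,2]-.005)<.015)
    for nm,lo,hi in (("ring",.034,.061),("rim",.063,.081)):
        s=red&(r>lo)&(r<hi); print(nm,s.sum(),np.arctan2(L[s][:,1].mean(),L[s][:,0].mean()).round(3))
def inhand(c,T,Rt):
    P=full(c); h=cv2.cvtColor(c["image"],cv2.COLOR_BGR2HSV).astype(int); L=(P-T)@Rt
    b=(h[...,0]>105)&(h[...,0]<130)&(h[...,1]>120)&(c["range_z"]>0)&(abs(L[...,1])<.03)&(abs(L[...,2]+.034)<.006)&(abs(L[...,0])<.07)
    q=L[b]; print("handle x",np.percentile(q[:,0],[1,99.5]).round(4),"z",np.median(q[:,2]).round(4))
    for lo,hi in ((-.04,-.03),(.03,.045)):
        s=q[(q[:,0]>lo)&(q[:,0]<hi)]; print(" x",(lo+hi)/2,"y",np.percentile(s[:,1],[2,98]).mean().round(4),"z",np.median(s[:,2]).round(4))
    m=(c["range_z"]>0)&(abs(L[...,2]-.010)<.006)&(abs(L[...,1])<.02)&(abs(L[...,0])<.075)&(h[...,1]<80)
    s=L[m]; print("bar x",np.percentile(s[:,0],99).round(4),"y",np.percentile(s[:,1],[1,99]).round(4),"z",np.median(s[:,2]).round(4))
E
python3 - <<'E'
from marks import *
marks(np.load("pics/w5.npy",allow_pickle=True).item())
p,q=tool(.06,-.0113); goto_joints(inverse_kinematics(p,q)); sleep(.2)
print("tau_n",np.array(current_torque())@n,"f",np.array(current_force())@up)
print(servo_line(*tool(.06,.012),rate=.03,contact_N=15))
servo_line(*tool(.06,.08),rate=.1)
c=capture("wrist"); np.save("pics/w6.npy",c,allow_pickle=True); marks(c)
inhand(c,np.array(current_position()),R.from_quat(current_orientation()).as_matrix())
c=np.load("pics/w4.npy",allow_pickle=True).item(); p,q=tool(-.78,.054); print("before:"); inhand(c,np.array([.53740,.08207,.32924]),R.from_quat(q).as_matrix())
print(current_clock(),current_finger_gap())
E
```

```text
ring 172 0.001
rim 191 0.003
tau_n 0.19393184617821643 f [-5.15032916  0.08971529 -2.27075862]
False
ring 82 0.002
rim 82 -0.0
handle x [-0.0421  0.0489] z -0.0354
 x -0.035 y 0.0001 z -0.0353
 x 0.0375 y -0.0003 z -0.0355
bar x 0.0575 y [-0.0139  0.0137] z 0.0089
before:
handle x [-0.0427  0.0489] z -0.0349
 x -0.035 y -0.0004 z -0.0349
 x 0.0375 y -0.0005 z -0.035
bar x 0.0572 y [-0.0143  0.0133] z 0.0093
22.6 0.018230027847326323
```

The ring is home: the marks read 0.002 rad from each other, with the key withdrawn. The key hasn't slipped in the hand, so I'll return it to the block.

Run:
```python
from marks import *
a=np.radians(13.4); kR=frame(np.array([0,0,1.]),np.array([np.cos(a),np.sin(a),0])); q=keytool(kR,1)
g=np.array([.5225,-.2940,0.067])
servo_line(*tool(.06,.15),rate=.15)
move_ptp(g+[0,0,.28],q); sleep(.2)
servo_line(g+[0,0,.05],q,rate=.2); sleep(.3)
f0=np.array(current_force())
r=servo_line(g-[0,0,.002],q,rate=.025,contact_N=4); print(r,current_position(),np.array(current_force())-f0,current_clock())
s=capture("side"); cv2.imwrite("pics/s7.png",cv2.resize(s["image"][90:220,210:370],(640,520),interpolation=cv2.INTER_CUBIC))
```

```text
True [ 0.52255987 -0.29395504  0.06691036] [-0.53134111 -0.47229302  7.80468372] 28.3167
```

View pics/s7.png

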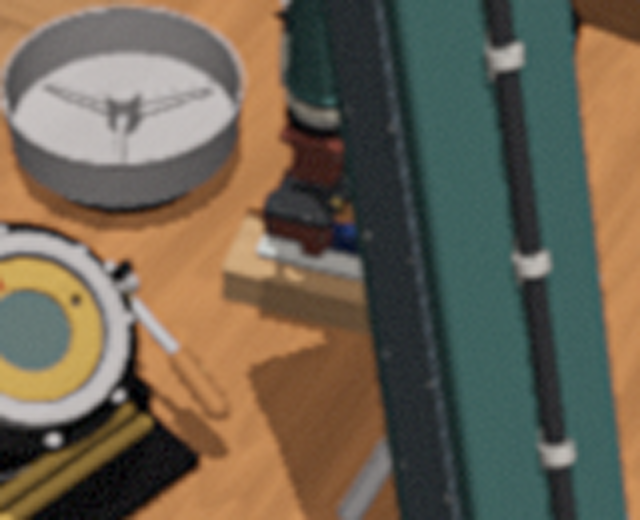

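The crossbar (crop pixel 310,255) lies flat on the block top, and contact came at a TCP height of 66.9 mm, which is what a seated key should give. I'll release, retreat and check.

Run:
```python
from marks import *
move_gripper(.07); p=np.array(current_position()); q=current_orientation()
servo_line(p+[0,0,.06],q,rate=.06); servo_line(p+[0,0,.25],q,rate=.25); sleep(.2)
c=capture("wrist"); P=full(c); ok=c["range_z"]>0
hd=(P[...,2]>.09)&(P[...,2]<.115)&ok&(np.hypot(P[...,0]-.523,P[...,1]+.293)<.08)
z=P[hd]; print("handle",cv2.minAreaRect((z[:,:2]*1000).astype(np.float32)),np.median(z[:,2]))
A=z-z.mean(0); print("top normal",np.linalg.svd(A,full_matrices=False)[2][2].round(3))
top=(abs(P[...,2]-.045)<.004)&ok; k,lab,st,_=cv2.connectedComponentsWithStats(top.astype(np.uint8)); i=1+np.argmax(st[1:,4])
print("block",cv2.minAreaRect((P[lab==i][:,:2]*1000).astype(np.float32)))
s=capture("side"); marks(s); sc=capture("scene")
print(current_clock(),current_force())
cv2.imwrite("pics/end.png",np.hstack([cv2.resize(c["image"],(400,300)),cv2.resize(sc["image"],(400,300))]))
```

```text
handle ((523.393310546875, -293.8663024902344), (94.55233001708984, 17.708498001098633), 13.11961841583252) 0.10185020286498578
top normal [0.003 0.002 1.   ]
block ((522.0111694335938, -294.9185791015625), (169.209716796875, 80.0374984741211), 13.652200698852539)
ring 0 nan
rim 0 nan
31.7083 [ 0.37319725 -0.48214669 -0.15500275]marks.py:6: RuntimeWarning: Mean of empty slice.
  s=red&(r>lo)&(r<hi); print(nm,s.sum(),np.arctan2(L[s][:,1].mean(),L[s][:,0].mean()).round(3))
  ret = ret.dtype.type(ret / rcount)
```

View pics/end.png

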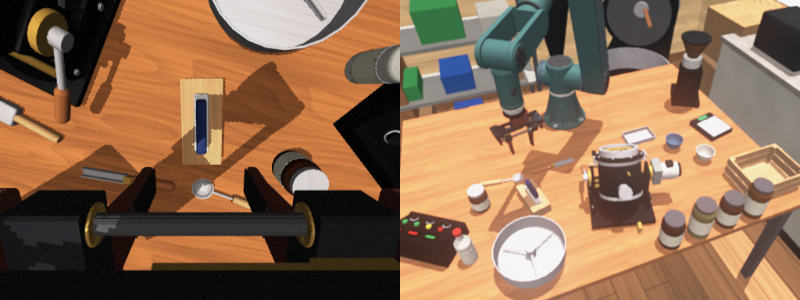

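The key stands upright in its block at about (202,125), with its top at 101.9 mm, about 2 mm from the block's centre. The bystanders look unmoved and the arm is clear. The side-camera mark reading found no red pixels, but the two wrist readings already showed the ring home. I'll hand the job in.

```bash
python3 -c "
from bench import *
close_job()"
```

```text
the job is handed in; nothing more can be done
```

I turned the ring fully home with the key, stood the key back in its block, and handed the job in at about 32 s of the 53 s allowed. The job gives no verdict, so these are my own last checks:

- **Insertion:** The pins went in 11.5 mm with no contact force. The ring was then still about 0.78 rad from home.
- **Ring:** I turned it clockwise until the torque rose to about 0.77 N m at the stop. The wrist camera put the ring and rim marks about 0.002 rad apart, both with the key in and after it was withdrawn.
- **Key:** It stands upright in the slot, with its handle top at 101.9 mm (101 mm expected) and tilted about 0.004 rad. It is about 2 mm from the block's centre, against the 10 mm allowed. The gripper was open and well clear.
- **Bystanders:** They looked unmoved in the final pictures, but I did not measure them.
- **Failed check:** A last reading of the marks from the side camera found no red pixels, so it neither confirms nor contradicts the wrist readings.

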